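# Eject a moulded suspension link by six clicks and lay it in the parts tray

### The arm

A 6-joint arm with a two-finger parallel gripper is mounted at the origin on the work surface. World frame = base frame: x ahead of the robot, y to its left, z up, the work surface at z = 0. Lengths are in mm, angles in rad, forces in N, time in s.
With the tool pointing down it reaches from about 275 to 825 mm from the base axis. Payload 4.9 kg.
Tool frame: the origin (TCP) lies at the very end of the fingers, on their centre line; the grasp point (between the pads) lies 19 mm behind it; z points along the fingers, y is the line along which they close (so a half turn about z gives the same grasp; the last joint's range is limited). The gripper opens to 85 mm and grips with 20 to 120 N. Pads are 22 mm wide; open, the fingers measure 114 mm over their backs; the gripper's body (76 mm by 85 mm) begins 54 mm behind the grasp point. The pads swing forward as they close: fully open they stand 13 mm farther back than shut.
Start: joints at [0.98, 0.326, -0.193, 1.052, 0, 1.437], TCP at [242.591, 493.628, 231.281] pointing down, gripper open.
Joint ranges: [-2.65, 2.65], [-0.97, 1.79], [-1.3, 1.35], [-1.93, 2.1], [-1.47, 1.37], [-3.14, 3.14]. Speed limits (rad/s): [2.57, 2.57, 3.14, 3.14, 3.14, 3.14].

### API

Orientations are given as a unit quaternion [w, x, y, z].
In Python, from bench import move_pose, move_linear, move_joints, gripper_to, wait, solve_ik, grab_frame, camera_info, Unreachable, close_job, read_t, read_joint_positions, read_joint_velocities, read_joint_efforts, read_eef_pos, read_ee_rot, read_wrist_force, read_torque, read_gripper_width, read_finger_force gives the robot as it stands. Calls block until the motion is done:
- move_pose(position, orientation): joint-space move of the TCP to a pose.
- move_linear(position, ori=None, velocity=150, force_limit=None): straight line of the TCP; ori=None keeps the orientation; velocity is the mean speed in mm/s. With force_limit (N) it stops when the force on the tool has changed by that much, and returns True; else False.
- move_joints(angles): joint-space move.
- gripper_to(opening): opening from 0.0 (shut) to 1.0 (fully open); the grip force is fixed at half the most; returns when the fingers have stopped.
- wait(seconds).
- solve_ik(position, orientation): joint angles nearest the present ones, or None.
- grab_frame(name): name is "side" or "top" or "wrist"; returns the picture (420x560x3 uint8, blue, green, red); there is no depth.
- camera_info(name): a dict with "fovy" (degrees; the focal length in pixels is half the picture's height over the tangent of half this angle, whatever the lens; pixels are square), "cx", "cy" (the principal point, pixels), "distortion" ([k1, k2, p1, p2, k3] as OpenCV has them; the pictures are not rectified), "world_from_camera" (4x4, takes a point from camera to world coordinates); the wrist camera has in their place "hand_eye" (4x4, takes a point from camera to tool coordinates, whose origin is the TCP and whose axes are the flange's). Camera axes: x right, y up, looking along -z (the intrinsics and any distortion apply to the point x, -y, -z); pixel columns grow to the right and rows downward; lengths in mm; the calibration is good to about 2 mm. A picture is of the moment at which its call begins: read the wrist's pose just before it. camera_info takes no time and is no camera call.
A pose or a line that the arm cannot do raises Unreachable and nothing moves.
- close_job(): hands the job in; it is judged then, once.
Readings, each from a call of its own:
- read_t(): time.
- read_joint_positions(): joint angles.
- read_joint_velocities(): joint speeds.
- read_joint_efforts(): joint torques, N m.
- read_eef_pos(): TCP position.
- read_ee_rot(): TCP orientation.
- read_wrist_force(): force on the tool from outside, world axes, zero at the start.
- read_torque(): the same for the moment, N m.
- read_gripper_width(): opening from 0.0 (shut) to 1.0 (fully open).
- read_finger_force(): force on a finger pad.
Only numpy, scipy, OpenCV 4.12 (cv2) and the standard library are available. Lean on these libraries where they do the work, as an engineer would, in place of code of your own. Each camera call takes 0.05 s, during which the arm holds its last target. There are 200 camera calls.

### The job

On the model-car bench, turn the black dial clockwise, click by click, to its sixth click from the stop (the orange dot), without going on to the seventh: this raises the green suspension link in its die. Only then lift the link out and lay it flat on the floor of the yellow tray, without dropping it. Leave the dial on the sixth click and everything else on the bench where it is.

Things in the scene. Friction and masses are not known exactly. Their poses are not given: they have to be found in the camera images.
- dial (a joint): Angle of the black dial (rad): 0 at its stop (click 0), growing clockwise seen from above. A click every 24 degrees (0.4189 rad): click 6 is 2.513, the last is click 8. Starts between 0 and 1.0. Let go, it settles into the nearest click; about 0.1 N m takes it over one. Each click raises the ejector pins 5 mm: clicks 1 to 3 take up free play, 4 to 6 lift the link 15 mm.
- dial_grip (a point): Point on the black dial's vertical axis at the height to grip, 28 mm above the fixture's flat top. The dial is a 54 mm disc, 9 mm high, with a bar grip 50 mm long (x), 14 mm wide (y), its top 14 mm above this point; z up. The axes turn with the dial; the white pointer line is at the bar's -x end.
- dot6 (a point): Centre of the larger orange dot on the fixture's top, 43 mm from the dial's axis: the pointer's place at click 6. Smaller white dots mark the clicks 0 to 5, 7 and 8, each 24 degrees on, clockwise.
- pocket (a point): Centre of the die cavity's floor, 37 mm above the bench, in the aluminium end of the fixed fixture (130 mm x, 240 mm y, flat top 55 mm above the bench). Cavity 18 mm deep, shaped as the link with about 1.75 mm to spare all round. Fixture axes: x along the cavity, y from dial to cavity, z up; the dial's axis is 130 mm off along -y.
- link_center (a point): Centre, half-way up, of the green plastic link: 88 mm long (x), 16 mm high (z), a bar 16 mm wide (y), 40 mm of it free between two 24 mm square end lugs; about 40 g. Starts in the cavity, its top 2 mm below the die's top; after six clicks its top stands 13 mm above the die's top, its lowest 3 mm still inside, and the bar can be gripped across its width.
- tray: Fixed yellow open tray, 150 mm (x) by 240 mm (y), walls 4 mm thick and 25 mm high. Origin at the centre of its underside, on the bench; its inner floor is 4 mm above. Its +y end holds a wheel; its floor from the -y wall to y = +30 mm is free.
- wheel: Model-car wheel lying flat in the tray's +y end, 65 mm across, 26 mm high; origin at the centre of its underside. Leave it where it is.
- screwdriver: Red screwdriver, 180 mm, lying on the bench between fixture and tray. Leave alone.
- glue: Small amber bottle with a red cap, 40 mm across, 85 mm high, on the bench; origin at its underside. Leave alone.
- tumbler: Drinking glass, 68 mm across, 120 mm high, at the left side of the bench; origin at its underside. Leave alone.
- tyre: Spare model-car wheel lying flat on the right side of the bench, 65 mm across, 26 mm high; origin at its underside. Leave alone.
Mind the look-alikes: they are no part of the job. Of the things shaped like the part that bears link_center, the green one is meant.

How it is judged:
By the outcome, as a careful person would: the job done as asked, in the order asked, and still so for the second after the job is handed in, with the robot touching nothing.
It also fails if it takes over 61 s, if anything falls off the work surface, if the arm or the gripper's body presses on something with over 40 N, if the wrist force passes 120 N, or if a joint passes its speed limit or range.

## Working session

There is one attempt and no reset: what is moved stays moved. The work goes in short steps, each a Python script; the robot and the scene stay as the last script left them, time stands still between calls to the robot, and variables do not carry over. Pictures are saved under pics/ and viewed, at most 10 in all, crops included, and the job is handed in when it is done.

```bash
ls; mkdir -p pics
python3 - <<'E'
from bench import *
import cv2,numpy as np
for n in ("top","side"):
    cv2.imwrite(f"pics/{n}0.png",cv2.resize(grab_frame(n),None,fx=1.42,fy=1.42,interpolation=cv2.INTER_CUBIC))
for n in ("top","side","wrist"):
    print(n,camera_info(n))
print(read_ee_rot(),read_t())
E
```

```text
pics
top {'fovy': 51.02631795546023, 'cx': 285.9220602720824, 'cy': 215.85779861339887, 'distortion': array([-0.00948611,  0.        ,  0.        ,  0.        ,  0.        ]), 'world_from_camera': array([[-1.10974197e-02,  9.80368482e-01, -1.96861595e-01,
         3.43248603e+02],
       [-9.99936946e-01, -1.05419426e-02,  3.86937714e-03,
         2.76907089e+01],
       [ 1.71811176e-03,  1.96892123e-01,  9.80423653e-01,
         1.38110771e+03],
       [ 0.00000000e+00,  0.00000000e+00,  0.00000000e+00,
         1.00000000e+00]])}
side {'fovy': 54.147226998662575, 'cx': 280.26306506865603, 'cy': 210.48535196862542, 'distortion': array([-0.07061151,  0.        ,  0.        ,  0.        ,  0.        ]), 'world_from_camera': array([[-9.88626791e-01,  1.14874975e-01, -9.70608452e-02,
         4.78559244e+02],
       [-1.50331187e-01, -7.36862623e-01,  6.59116082e-01,
         8.14028461e+02],
       [ 4.19543427e-03,  6.66211089e-01,  7.45751422e-01,
         1.00128360e+03],
       [ 0.00000000e+00,  0.00000000e+00,  0.00000000e+00,
         1.00000000e+00]])}
wrist {'fovy': 69.4162462882514, 'cx': 281.39523393033716, 'cy': 210.75553826778903, 'distortion': array([-0.02005122,  0.        ,  0.        ,  0.        ,  0.        ]), 'hand_eye': array([[-6.86889279e-04,  9.52309019e-01,  3.05134496e-01,
         7.95345332e+01],
       [ 9.99999645e-01,  5.05443905e-04,  6.73638177e-04,
        -4.80410403e-01],
       [ 4.87283341e-04,  3.05134850e-01, -9.52309028e-01,
        -1.42587969e+02],
       [ 0.00000000e+00,  0.00000000e+00,  0.00000000e+00,
         1.00000000e+00]])}
[-2.71094535e-04  2.26425034e-01  9.74028285e-01 -7.28096411e-04] 0.1
```

View pics/top0.png

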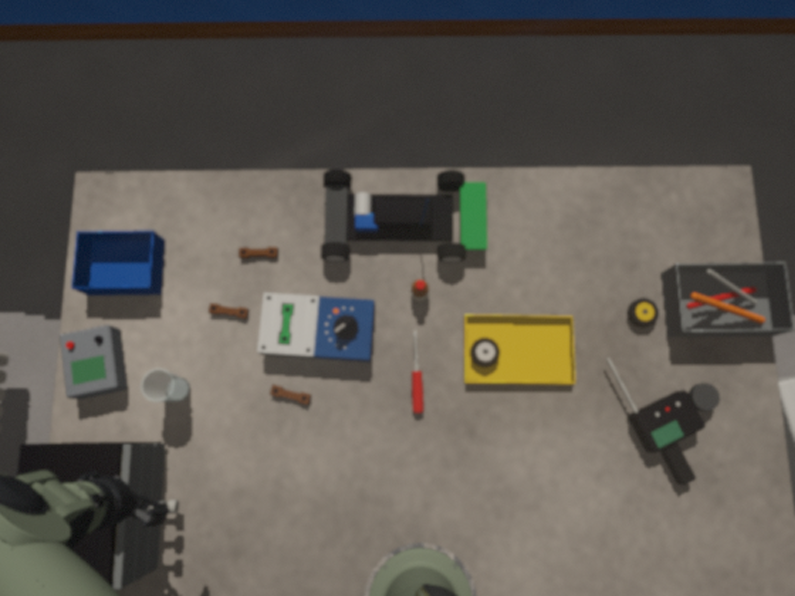

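View pics/side0.png

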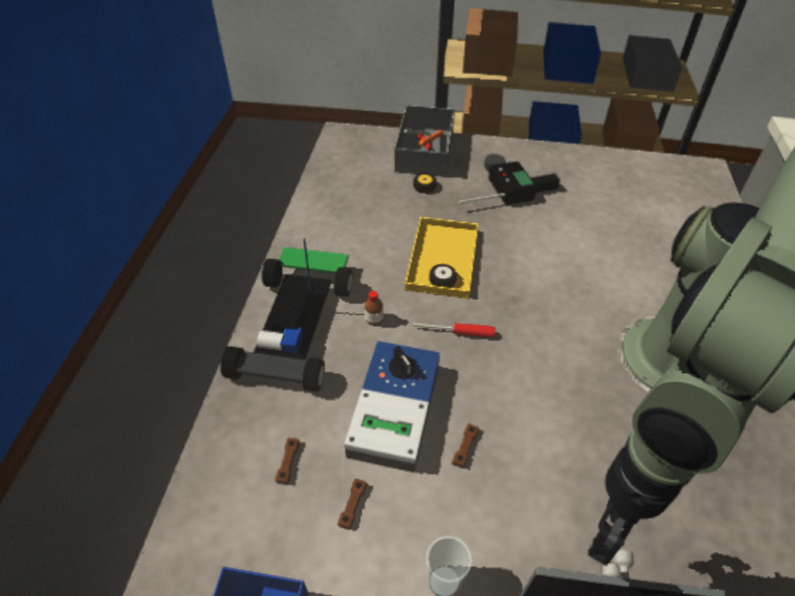

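The top view shows the fixture with its dial at about (344,328) and the green link at (286,324). The yellow tray is at (520,351), with its wheel on the left (+y) end at (485,352). The side view shows the dial at (402,365), the link at (387,426) and the tray at (446,256).

```bash
cat > h.py <<'E'
from bench import *
import cv2,numpy as np
from scipy.spatial.transform import Rotation as Ro
def rot(phi): return [0,np.cos(phi/2),np.sin(phi/2),0]   # tool down, tool x at yaw phi
def tool():
    q=read_ee_rot(); T=np.eye(4); T[:3,:3]=Ro.from_quat([q[1],q[2],q[3],q[0]]).as_matrix(); T[:3,3]=read_eef_pos(); return T
def cam(name,T=None):
    c=camera_info(name); f=210/np.tan(np.radians(c['fovy'])/2)
    K=np.array([[f,0,c['cx']],[0,f,c['cy']],[0,0,1]])
    return K,np.array(c['distortion']),(T@c['hand_eye'] if T is not None else np.array(c['world_from_camera']))
def ray(C,px):
    K,d,M=C; p=cv2.undistortPoints(np.array(px,float).reshape(-1,1,2),K,d).reshape(-1,2)
    v=np.c_[p[:,0],-p[:,1],-np.ones(len(p))]@M[:3,:3].T
    return M[:3,3],v
def plane(C,px,z):
    o,v=ray(C,px); return o+v*((z-o[2])/v[:,2])[:,None]
def tri(C1,p1,C2,p2):
    o1,v1=ray(C1,p1);o2,v2=ray(C2,p2);out=[]
    for a,b in zip(v1,v2):
        A=np.c_[a,-b]; s=np.linalg.lstsq(A,o2-o1,rcond=None)[0]
        P,Q=o1+a*s[0],o2+b*s[1]; out.append(np.r_[(P+Q)/2,np.linalg.norm(P-Q)])
    return np.array(out)
def snap(n,save=None):
    T=tool() if n=='wrist' else None
    I=grab_frame(n)
    if save: cv2.imwrite(f'pics/{save}.png',cv2.resize(I,None,fx=1.42,fy=1.42,interpolation=cv2.INTER_CUBIC))
    return I,cam(n,T)
E
python3 - <<'E'
from h import *
np.set_printoptions(precision=1,suppress=True)
k=1.42
print(tri(cam('top'),np.array([[344,328],[286,324],[520,351],[485,352],[420,287]])/k,cam('side'),np.array([[402,365],[387,426],[446,256],[443,275],[374,300]])/k))
C=cam('top')
print(plane(C,np.array([[464,385],[464,316],[574,385],[574,316]])/k,25))
E
```

```text
[[ 564.7  155.4   62.5    4.2]
 [ 575.7  283.1   45.3    0.1]
 [ 515.  -229.9   -0.     3.8]
 [ 513.7 -150.5   13.1    0.4]
 [ 652.    -8.4   58.     0.2]]
[[ 441.3 -101.    25. ]
 [ 592.8 -105.4   25. ]
 [ 438.6 -338.9   25. ]
 [ 590.2 -348.6   25. ]]
```

Run:
```python
from h import *
import pickle
V=[]
for i,p in enumerate([(570,255,230),(560,165,200)]):
    move_pose(list(p),rot(np.pi)); wait(.2)
    V.append(snap('wrist',f'w{i}'))
pickle.dump(V,open('v.pkl','wb'))
print(read_t(),read_joint_positions())
```

```text
2.5667 [ 1.61840146e-01  4.10002501e-01 -1.49359417e-01  1.01025772e+00
  1.48135127e-04  1.60223051e-01]
```

View pics/w0.png

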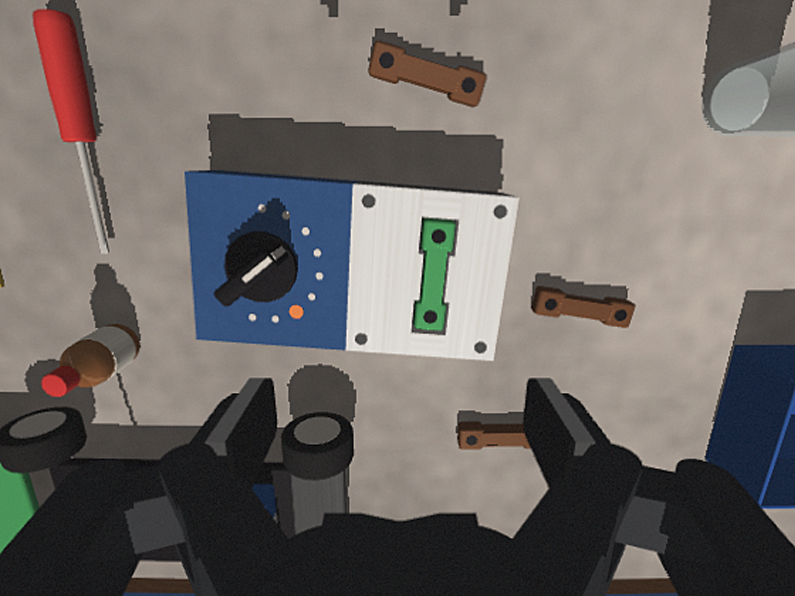

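View pics/w1.png

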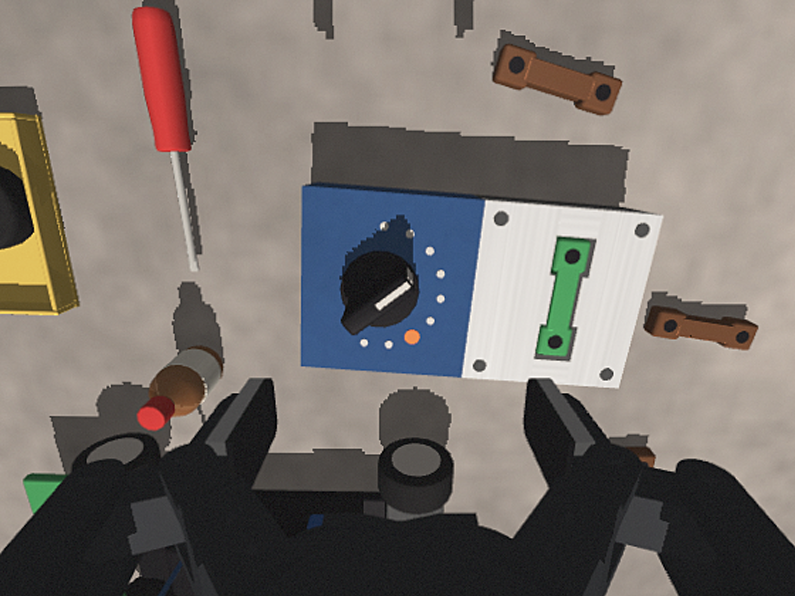

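In w0 the dots run clockwise from (262,208) to the orange one at (296,312), the dial is at (261,266) and its pointer is near click 2. The link is at (434,275). In w1 the orange dot is at (412,337) and the link is at (566,297).

Run:
```python
from h import *
import pickle
from scipy.optimize import least_squares
np.set_printoptions(precision=2,suppress=True)
V=pickle.load(open('v.pkl','rb')); k=1.42
D=[[(262,208),(286,215),(305,231),(318,253),(320,276),(312,297),(296,312),(275,319),(252,317)],
   [(384,226),(409,234),(430,251),(441,274),(441,299),(430,321),(412,337),(389,345),(364,343)]]
LK=[(434,275),(566,297)]; PT=[[(247,277),(272,258)],[(380,306),(407,286)]]
px=[];lk=[];SC=[];la=[]
for i,(I,C) in enumerate(V):
    I=I.astype(int); r=[]
    for u,v in np.array(D[i])/k:
        u0,v0=int(round(u)),int(round(v)); W=I[v0-5:v0+6,u0-5:u0+6].astype(float)
        w=W[...,2]; w=np.clip(w-np.median(w)-40,0,None); yy,xx=np.mgrid[-5:6,-5:6]; w*=(xx**2+yy**2<=25)
        r.append((u0+(w*xx).sum()/w.sum(),v0+(w*yy).sum()/w.sum()))
    px.append(r)
    m=((I[...,1]>I[...,2]+40)&(I[...,1]>I[...,0]+30)).astype(np.uint8)
    n,L,S,c=cv2.connectedComponentsWithStats(m)
    j=min([j for j in range(1,n) if S[j,4]>100],key=lambda j:np.hypot(*(c[j]-np.array(LK[i])/k)))
    lk.append(cv2.minAreaRect(np.argwhere(L==j)[:,::-1].astype(np.float32)))
C=[v[1] for v in V]
P=tri(C[0],px[0],C[1],px[1]); print('dots\n',P)
th=np.arange(9)*np.radians(24)
f=lambda q:(np.c_[q[0]+43*np.cos(q[2]-th),q[1]+43*np.sin(q[2]-th)]-P[:,:2]).ravel()
s=least_squares(f,[565,155,3]); print('axis, dot0 yaw',s.x,'rms',np.sqrt(np.mean(s.fun**2)),'z',P[:,2].mean())
B=[cv2.boxPoints(r) for r in lk]; print(lk)
print('link',tri(C[0],[lk[0][0]],C[1],[lk[1][0]]))
for i in (0,1): b=plane(C[i],B[i],P[:,2].mean()-2); print(b.mean(0),b)
print('ptr',tri(C[0],np.array(PT[0])/k,C[1],np.array(PT[1])/k))
```

```text
** On entry to DLASCL parameter number  4 had an illegal value
 ** On entry to DLASCL parameter number  4 had an illegal value
 ** On entry to DLASCL parameter number  4 had an illegal value
 ** On entry to DLASCL parameter number  4 had an illegal value
 ** On entry to DLASCL parameter number  5 had an illegal value
 ** On entry to DLASCL parameter number  4 had an illegal value<stdin>:15: RuntimeWarning: invalid value encountered in scalar divide
Traceback (most recent call last):
  File "h.py", line 20, in tri
    A=np.c_[a,-b]; s=np.linalg.lstsq(A,o2-o1,rcond=None)[0]
                     ~~~~~~~~~~~~~~~^^^^^^^^^^^^^^^^^^^^
numpy.linalg.LinAlgError: SVD did not converge in Linear Least Squares
```

```bash
cat > m.py <<'E'
from h import *
import pickle
from scipy.optimize import least_squares
np.set_printoptions(precision=2,suppress=True)
V=pickle.load(open('v.pkl','rb')); k=1.42
D=[[(305,231),(318,253),(320,276),(312,297),(296,312),(275,319),(252,317)],
   [(430,251),(441,274),(441,299),(430,321),(412,337),(389,345),(364,343)]]
LK=[(434,275),(566,297)]; PT=[[(247,277),(272,258)],[(380,306),(407,286)]]
px=[];lk=[]
for i,(I,C) in enumerate(V):
    I=I.astype(int); r=[]
    for u,v in np.array(D[i])/k:
        u0,v0=int(round(u)),int(round(v)); w=I[v0-5:v0+6,u0-5:u0+6,2].astype(float)
        w=np.clip(w-np.median(w)-30,0,None); yy,xx=np.mgrid[-5:6,-5:6]; w*=(xx**2+yy**2<=25)
        r.append((u0+(w*xx).sum()/w.sum(),v0+(w*yy).sum()/w.sum()))
    px.append(r)
    m=((I[...,1]>I[...,2]+40)&(I[...,1]>I[...,0]+30)).astype(np.uint8)
    n,L,S,c=cv2.connectedComponentsWithStats(m)
    j=min([j for j in range(1,n) if S[j,4]>100],key=lambda j:np.hypot(*(c[j]-np.array(LK[i])/k)))
    lk.append(cv2.minAreaRect(np.argwhere(L==j)[:,::-1].astype(np.float32)))
C=[v[1] for v in V]
P=tri(C[0],px[0],C[1],px[1]); print('dots\n',P)
th=np.arange(2,9)*np.radians(24)
f=lambda q:(np.c_[q[0]+43*np.cos(q[2]-th),q[1]+43*np.sin(q[2]-th)]-P[:,:2]).ravel()
s=least_squares(f,[565,155,3]); print('axis, dot0 yaw',s.x,'rms',np.sqrt(np.mean(s.fun**2)),'z',P[:,2].mean())
B=[cv2.boxPoints(r) for r in lk]; print(lk)
print('link',tri(C[0],[lk[0][0]],C[1],[lk[1][0]]))
for i in (0,1): b=plane(C[i],B[i],P[:,2].mean()-2); print(b.mean(0),b)
print('ptr',tri(C[0],np.array(PT[0])/k,C[1],np.array(PT[1])/k))
E
python3 m.py
```

```text
** On entry to DLASCL parameter number  4 had an illegal value
 ** On entry to DLASCL parameter number  4 had an illegal value
 ** On entry to DLASCL parameter number  4 had an illegal value
 ** On entry to DLASCL parameter number  4 had an illegal value
 ** On entry to DLASCL parameter number  5 had an illegal value
 ** On entry to DLASCL parameter number  4 had an illegal valuem.py:15: RuntimeWarning: invalid value encountered in scalar divide
  r.append((u0+(w*xx).sum()/w.sum(),v0+(w*yy).sum()/w.sum()))
Traceback (most recent call last):
  File "m.py", line 22, in <module>
    P=tri(C[0],px[0],C[1],px[1]); print('dots\n',P)
  File "h.py", line 20, in tri
    A=np.c_[a,-b]; s=np.linalg.lstsq(A,o2-o1,rcond=None)[0]
                     ~~~~~~~~~~~~~~~^^^^^^^^^^^^^^^^^^^^
numpy.linalg.LinAlgError: SVD did not converge in Linear Least Squares
```

Run:
```python
import cv2,pickle
V=pickle.load(open('v.pkl','rb')); a=[cv2.resize(V[i][0][y:y+80,x:x+65],None,fx=6,fy=6,interpolation=cv2.INTER_NEAREST) for i,x,y in((0,148,148),(1,232,165))]
cv2.imwrite('pics/c.png',cv2.hconcat(a))
```

```text
(no output)
```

View pics/c.png

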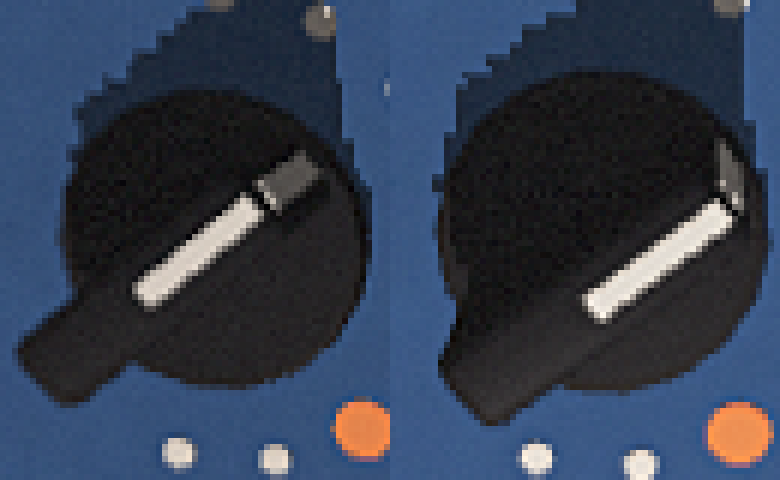

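The crop shows the dial's bar with its pointer line on the top face. The line runs (171.8,197.2)→(191,181.3) in frame 0 and (266.2,216.3)→(288.7,199.7) in frame 1.

```bash
sed -i "s/^PT=.*//; s/; PT=.*/; PT=[[(171.8,197.2),(191,181.3)],[(266.2,216.3),(288.7,199.7)]]/; s/np.array(PT\[\([01]\)\])\/k/PT[\1]/g; s/        w=np.clip(w-np.median(w)-30,0,None)/        w=np.clip(w-130,0,None)/; s/^    px.append(r)/    px.append(r); print(r)/" m.py; python3 m.py 2>&1 | grep -v DLA
```

```text
[(np.float64(214.82297154899894), np.float64(162.35721812434141)), (np.float64(222.93968983342907), np.float64(177.64847788627225)), (np.float64(224.43624161073825), np.float64(193.8730933496034)), (np.float64(219.14266929651546), np.float64(208.5654174884944)), (np.float64(208.1244807334193), np.float64(219.28620541469704)), (np.float64(193.54195804195805), np.float64(224.15524475524475)), (np.float64(177.30698889614632), np.float64(222.87524493794905))]
[(np.float64(302.2239336492891), np.float64(176.25750394944708)), (np.float64(309.93005510809667), np.float64(192.43408223823653)), (np.float64(309.88421528720033), np.float64(209.9674355495251)), (np.float64(302.66123019571296), np.float64(225.51817334575955)), (np.float64(289.89248181083263), np.float64(236.85552604226817)), (np.float64(273.2342961944062), np.float64(242.1425951398441)), (np.float64(255.97884344146686), np.float64(240.846732487071))]
dots
 [[538.36 186.22  55.35   0.13]
 [554.3  194.    56.2    0.14]
 [572.22 194.53  55.95   0.07]
 [588.89 187.73  55.65   0.02]
 [601.07 174.9   56.31   0.13]
 [607.35 157.82  55.19   0.06]
 [605.46 140.14  56.25   0.05]]
axis, dot0 yaw [564.49 152.23   3.06] rms 0.11960062033931909 z 55.84505620667823
[((305.5594482421875, 193.40594482421875), (21.890817642211914, 76.91637420654297), 5.710593223571777), ((395.8462219238281, 208.76922607421875), (23.141700744628906, 84.32992553710938), 11.309932708740234)]
link [[573.   282.54  49.87   0.32]]
[573.83 282.09  53.85] [[615.4  266.67  53.85]
 [529.82 273.77  53.85]
 [532.05 296.58  53.85]
 [618.03 291.34  53.85]]
[573.49 280.92  53.85] [[614.43 265.39  53.85]
 [527.77 272.94  53.85]
 [532.08 295.44  53.85]
 [619.68 289.89  53.85]]
ptr [[564.23 153.27  98.98   0.  ]
 [549.52 172.36  98.13   0.54]]
```

```bash
cat > turn.py <<'E'
from h import *
np.set_printoptions(precision=3,suppress=True)
ax=np.array([564.5,152.2]); ph=2.227+np.pi
move_pose([*ax,150],rot(ph)); gripper_to(0.55)
print('touch',move_linear([*ax,70],velocity=80,force_limit=10),read_eef_pos())
gripper_to(0.0); print(read_gripper_width(),read_finger_force(),read_wrist_force(),read_t())
q=np.array(read_joint_positions()); q0=q[5]
for i in range(4):
    q[5]=q0+np.radians(24)*(i+1); move_joints(list(q)); wait(.2)
    print(i,read_joint_positions()[5]-q0,read_torque(),read_wrist_force())
gripper_to(0.55); wait(.2)
move_linear([*ax,150],velocity=120)
move_pose([560,165,200],rot(np.pi)); wait(.2)
I,C=snap('wrist','w2')
import pickle; pickle.dump((I,C),open('v2.pkl','wb')); print(read_t())
E
python3 turn.py
```

```text
touch False [565.028 152.299  70.574]
0.1508483933690095 60.72143197059631 [2.157 1.933 1.617] 6.5167
0 0.41786729894118757 [ 0.488 -0.476  0.005] [ 3.154  2.815 -1.394]
1 0.8347167292822197 [ 0.572 -0.745 -0.015] [ 4.395  3.54  -2.278]
2 1.2534999566559981 [ 0.527 -0.951 -0.062] [ 4.848  2.415 -3.404]
3 1.6724183690144263 [ 0.461 -1.02  -0.035] [ 6.563  2.08  -3.77 ]
11.5417
```

View pics/w2.png

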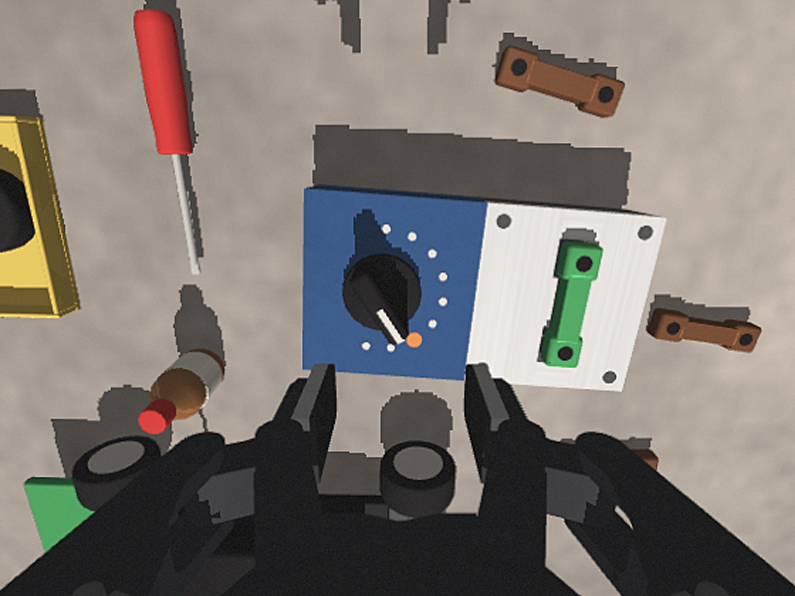

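The pointer line now aims at the orange dot at (414,340). The link has risen, with its top centre near (572,303). I'll check both numerically, then grasp and lift.

```bash
cat > pick.py <<'E'
from h import *
import pickle
np.set_printoptions(precision=2,suppress=True)
I,C=pickle.load(open('v2.pkl','rb')); k=1.42
p=plane(C,np.array([(380,312),(401,340)])/k,98); d=p[1]-p[0]; a=3.065-np.arctan2(d[1],d[0])
b=plane(C,np.array([(584,264),(565.5,353)])/k,68.8)   # lug holes
c=b.mean(0); h=b[1]-b[0]; y=np.arctan2(h[1],h[0])
print('dial',a,p,'link',c,y)
assert abs(a-2.513)<.15 and np.hypot(*(c[:2]-[573.8,281.8]))<4
c=(c[:2]+[573.8,281.8])/2; print(c)
move_pose([*c,120],rot(np.pi-.075)); gripper_to(0.4)
print('touch',move_linear([*c,57.5],velocity=60,force_limit=6),read_eef_pos())
gripper_to(0.0); z=read_eef_pos(); print(z,read_gripper_width(),read_finger_force(),read_wrist_force())
move_linear([*c,80],velocity=40); move_linear([*c,150],velocity=120)
I,C=snap('wrist','w3'); print(read_gripper_width(),read_finger_force(),read_t())
E
python3 pick.py
```

```text
dial 2.458346966616844 [[565.59 152.99  98.  ]
 [583.75 165.59  98.  ]] link [574.4  282.29  68.8 ] -0.07402419256039429
[574.1  282.05]
touch False [574.49 282.21  58.01]
[574.48 282.19  58.19] 0.16636646754127857 60.164204835891724 [-0.88 -0.11  4.12]
0.1621331286086585 59.76915121078491 15.4417
```

Run:
```python
from h import *
move_pose([515,-200,190],rot(np.pi-.01)); wait(.2)
I,C=snap('wrist','w4'); print(read_gripper_width(),read_finger_force(),read_t())
import pickle; pickle.dump((I,C),open('v4.pkl','wb'))
a=cv2.imread('pics/w3.png'); b=cv2.imread('pics/w4.png')
cv2.imwrite('pics/w34.png',cv2.hconcat([cv2.resize(a,(400,300)),cv2.resize(b,(400,300))]))
```

```text
0.1651683060932058 59.77094292640686 17.4667
```

View pics/w34.png

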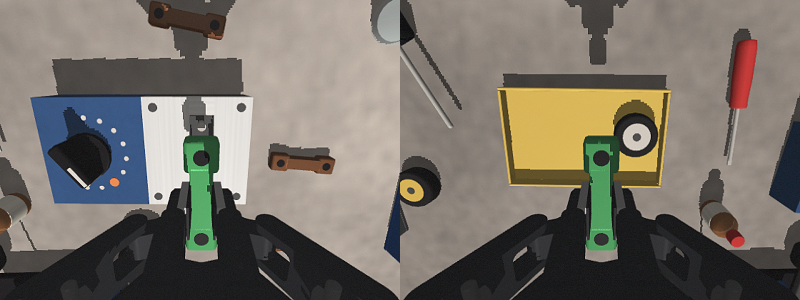

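The left half shows the link held level, the cavity empty and the dial on the orange dot. The right half shows the tray rim corners at (499,90), (669,92), (664,186) and (510,186), with the wheel at (636,136). I'll place the link at tray y ≈ -45.

```bash
cat > place.py <<'E'
from h import *
import pickle
np.set_printoptions(precision=2,suppress=True)
I,C=pickle.load(open('v4.pkl','rb'))
r=plane(C,np.array([(99,90),(269,92),(264,186),(110,186)])*1.4,25); print(r,r.mean(0))
c=r.mean(0)[:2]; assert np.hypot(*(c-[515.7,-223.5]))<10
c=(c+[515.7,-223.5])/2; t=c+[0,-45]; print(t)
move_pose([*t,60],rot(np.pi-.01))
move_linear([*t,20],velocity=80); wait(.3)
print('touch',move_linear([*t,6],velocity=15,force_limit=3),read_eef_pos(),read_wrist_force())
z=read_eef_pos()[2]
gripper_to(0.4); wait(.2); print(read_gripper_width())
move_linear([*t,120],velocity=100); move_pose([515,-200,200],rot(np.pi-.01)); wait(.3)
snap('wrist','w5'); snap('side','s5'); print(read_t())
a=cv2.imread('pics/w5.png'); b=cv2.imread('pics/s5.png')
cv2.imwrite('pics/f.png',cv2.hconcat([cv2.resize(a,(400,300)),b[200:500,230:630]]))
E
python3 place.py
```

```text
[[ 445.41 -338.96   25.  ]
 [ 450.43 -105.01   25.  ]
 [ 593.78 -100.59   25.  ]
 [ 591.71 -343.74   25.  ]] [ 520.33 -222.08   25.  ]
[ 518.02 -267.79]
touch True [ 517.95 -267.75   10.35] [-0.65  0.41  4.63]
0.4027646927793302
22.4
```

View pics/f.png

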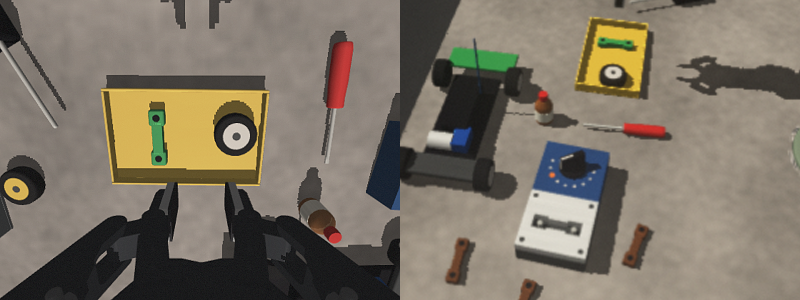

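The link lies flat in the free end of the tray at (158,137), and the wheel and everything else are undisturbed. The dial still points at the orange dot.

```bash
python3 -c "
from bench import *
print(close_job())"
```

```text
the job is handed in; nothing more can be done
None
```

I turned the dial to click 6, then lifted the green link out and laid it flat on the tray floor, and handed the job in at about 22 s; the last pictures showed the dial still on the orange dot and nothing else visibly moved.

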